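# Open a lidded dye tub and nest the spare tub into it

### The job

Clear the dye bench for storage: take the lidded tub's lid by its upright tab and tip it well up, the opposite edge still resting on the tub, before lifting it off and laying it flat, top side up, with its whole round part on the wooden board. Then nest the other, open tub down into the uncovered one, upright and fully home. Set the lid and the tub down without dropping them, do not knock the lidded tub over, and leave the jars and the tape roll where they are.

Things in the scene. Friction and masses are not known exactly. Their poses are not given: they have to be found in the camera images.
- closed_tub: the white plastic tub that wears the lid at the start, loose on the table, 0.16 kg. Round: a foot 48 mm across at the bottom, 55 at 34 mm height; there a flat shoulder steps out to a straight upper wall, 66 mm across, up to the rim at 85 mm. Inside 60 mm across (wall 3 mm), 45 mm deep. Origin at the centre of its underside, z up; its yaw means nothing.
- open_tub: the other tub, same shape, size and origin, 0.10 kg, standing upright and empty with no lid. Nested, its foot goes 34 mm into the other's mouth with 2.5 to 6 mm of play all round, until its shoulder rests on the other's rim: its origin is then 51 mm above the other's, and its upper wall stays clear above it.
- lid: loose white plastic lid on closed_tub, 45 g, not latched: a disc 76 mm across, 5 mm thick, over a plug 54 mm across, 6 mm deep that sits in the tub's mouth; an upright tab on one side. Origin at the centre of the plug's underside (disc top at z = 11 mm); x points to the tab, z up. Seated, it is 79 mm above the tub's origin. Laid down it rests on the plug, disc level.
- lid_grip (a point): point on the centre line of the lid's upright tab, 7.5 mm below its top and 50 mm from the lid's axis (lid z = 23.5 mm). The tab is 20 mm long radially (40 to 60 mm from the axis, just outside the disc), 12 mm wide across, and runs from the disc's underside (z = 6 mm) to 20 mm above the disc's top (z = 31 mm)
- lid_far_edge (a point): the point of the disc's lower edge farthest from the tab, 38 mm from the lid's axis, lid z = 6 mm; the tub's rim passes 5 mm inside it
- board: a fixed square wooden cutting board lying on the table, 180 x 180 mm and 10 mm thick; origin at the centre of its underside, x and y along its edges
- dye_jar_a: a bystander: a small dye jar with a black cap, 48 mm across and 55 mm tall; origin at the centre of its underside
- dye_jar_b: a bystander: a small dye jar with a black cap, 48 mm across and 55 mm tall; origin at the centre of its underside
- tape_roll: a bystander: a roll of tan masking tape lying flat, 96 mm across, 24 mm tall; origin at the centre of its underside

How it is judged (in metres and radians):
On the way, in this order (a step that is already met when the one before it is completed fails the run):
1. the lid is tipped over 0.2 rad, tab up, its opposite edge still on the rim (under 12 mm above rim height; lid's middle within 45 mm of the tub's axis) (angle between lid's own z axis and vertical above 0.2 rad and z of lid_far_edge in the frame of closed_tub below 0.097 m and z of lid_grip in the frame of closed_tub above 0.11 m and horizontal distance between lid and closed_tub below 0.045 m), for 0.1 s.
2. the lid lies flat, top side up, on the board (x of lid in the frame of board between -0.055 and 0.055 m and y of lid in the frame of board between -0.055 and 0.055 m and z of lid in the frame of board between 0.005 and 0.016 m and angle between lid's own z axis and vertical below 0.12 rad and contact force between the fingers and lid below 0.05 N), for 0.2 s.
At the end, for the whole second after the job is handed in: At rest: the lid on the board, top up, level within 0.12 rad, its middle within 55 mm of the board's middle along each edge; open_tub nested in closed_tub, both upright within 0.08 rad, axes within 6 mm, undersides 46 to 55 mm apart in height (x of lid in the frame of board between -0.055 and 0.055 m and y of lid in the frame of board between -0.055 and 0.055 m and z of lid in the frame of board between 0.005 and 0.016 m and angle between lid's own z axis and vertical below 0.12 rad and horizontal distance between open_tub and closed_tub below 0.006 m and z of open_tub in the frame of closed_tub between 0.046 and 0.055 m and angle between each of closed_tub, open_tub's own z axis and vertical below 0.08 rad and linear speed of each of lid, open_tub, closed_tub below 0.02 m/s); the robot touches nothing.
It fails at once if the lidded tub is knocked over (tilted more than 0.5 rad) (angle between closed_tub's own z axis and vertical above 0.5 rad).
It fails at once if the lid is dropped (it falls free, not touched by the fingers, faster than 0.7 m/s) (contact force between the fingers and lid below 0.01 N and linear speed of lid above 0.7 m/s).
It fails at once if the open tub is dropped (it falls free, not touched by the fingers, faster than 0.7 m/s) (contact force between the fingers and open_tub below 0.01 N and linear speed of open_tub above 0.7 m/s).
It fails at once if a jar or the tape roll is moved more than 30 mm (distance of any of dye_jar_a, dye_jar_b, tape_roll from where it was at the start of the episode above 0.03 m).
It also fails if it takes over 67 s, if anything falls off the work surface, if the arm or the gripper's body presses on something with over 40 N, if the wrist force passes 120 N, or if a joint passes its speed limit or range.

### The arm

A 6-joint arm with a two-finger parallel gripper is mounted at the origin on the work surface. World frame = base frame: x ahead of the robot, y to its left, z up, the work surface at z = 0. Lengths are in mm, angles in degrees, forces in N, time in s.
With the tool pointing down it reaches from about 300 to 950 mm from the base axis. Payload 3.1 kg.
Tool frame: the origin (TCP) lies between the finger pads; the fingertips stand 19 mm ahead of it and the grasp point (between the pads) is the TCP; z points along the fingers, y is the line along which they close (so a half turn about z gives the same grasp; the last joint's range is limited). The gripper opens to 85 mm and grips with 20 to 120 N. Pads are 22 mm wide; open, the fingers measure 114 mm over their backs; the gripper's body (76 mm by 85 mm) begins 54 mm behind the grasp point. The pads swing forward as they close: fully open they stand 13 mm farther back than shut.
Start: joints at [71.179, 17.653, 93.61, -0, 68.738, -3.994], TCP at [159.976, 604.185, 250.272] pointing down, gripper open.
Joint ranges: [-175.34, 175.34], [-45.06, 112.39], [2.9, 150.54], [-68.45, 248.45], [3.09, 151.38], [-168.51, 168.51]. Speed limits (degrees/s): [159.86, 159.86, 180, 180, 180, 180].

### API

Orientations are given as a 3x3 rotation matrix whose columns are the frame's x, y, z axes.
In Python, from rig import env, cams, order gives the robot as it stands. The module is installed in compiled form; this text tells all that it offers.
- The arm moves only by the tool step_arm, never from a script. Its argument "series" is a list of rows, each a list of 3 entries, a list of its own where there are three numbers: the shift along the world's x, y, z in units of 0.02 m (1.0 is 0.02 m), then the turn, a rotation vector about the world's x, y, z in units of pi rad (1.0 is pi rad), then the closure, from -1 (fully open) to 1 (shut). In form: [[[tx, ty, tz], [ax, ay, az], jaw], ...]. A call has 1 to 12 rows; each row shifts and turns the commanded pose from where the row before left it; what a row does not reach is not made up. A row lasts 1/10 s, in which the tool goes at most 50 mm and 8.59 degrees, less where a joint would pass 70% of its speed; a pose out of reach is approached as far as the arm can. A call with a number of a shift or a turn outside -1 to 1 is refused whole. A call with a gripper value outside its range is refused whole. The fingers move at their own pace and stop on an object; "newtons" is the grip in N (left out, the last holds). Time passes only in rows, so rows that do not move let the fingers close. It gives the time, the measured TCP pose, the force, the opening and the grip force at its end, in the units of the state.
- env.sense(): the state, without advancing time (a new reading comes with each control period).
- cams.get_image(name): name is "scene" or "top" or "wrist"; returns (picture, depth): 420x560x3 uint8, red, green, blue; 420x560 float32, mm along the optical axis (not along the pixel's ray), 0 where there is no reading.
- cams.camera_model(name): a dict with "camera_matrix" (3x3 intrinsics, pixels), "R" (3x3) and "t" (3): a world point X has camera coordinates R X + t; the wrist camera has in their place "T_tool_cam" (4x4, takes a point from camera to tool coordinates, whose origin is the TCP and whose axes are the flange's). Camera axes: x right, y down, z forward; pixel columns grow to the right and rows downward; lengths in mm; the calibration is good to about 2 mm. The wrist camera is an equidistant fisheye: a pixel r from the principal point sees the ray r / f radians off the axis. A picture is of the moment at which its call begins: read the wrist's pose just before it. camera_model takes no time and is no camera call.
- order.job_done(): hands the job in; it is judged then, once.
The state is a dict: "t": time; "joint_pos": joint angles; "qd": joint speeds; "joint_torque": joint torques, N m; "tool_pos": TCP position; "tool_rot": TCP orientation; "wrist_force": force on the tool from outside, world axes, zero at the start; "wrist_torque": the same for the moment, N m; "width": finger opening in mm; "gripper_force": force on a finger pad.
Only numpy, scipy, OpenCV 4.12 (cv2) and the standard library are available. Lean on these libraries where they do the work, as an engineer would, in place of code of your own. Each camera call takes 0.05 s, during which the arm holds its last target. There are 200 camera calls.

## Working session

There is one attempt and no reset: what is moved stays moved. The work goes in short steps, Python scripts to look and compute and a tool call to move; the robot and the scene stay as the last step left them, time stands still between calls to the robot, and variables do not carry over. Pictures are saved under pics/ and viewed, at most 12 in all, crops included, and the job is handed in when it is done.

Besides the shell and the picture viewer there is one more tool, called after ">>>" in YAML: its name, and indented under it one key for each argument. step_arm: Moves the arm, as the interface text tells. Shifts and turns lie within -1 to 1; 1 stands for 0.02 m of shift or pi rad of turn. Its arguments: {"type":"object","properties":{"series":{"type":"array"},"newtons":{"type":"number"}},"required":["series"]}

```bash
mkdir -p pics; python3 - <<'E'
from rig import env,cams,order
import cv2,numpy as np
s=env.sense();print(s['t'],s['tool_pos'],np.round(s['tool_rot'],3).tolist(),s['width'])
for n in("top","scene"):
    p,d=cams.get_image(n);cv2.imwrite(f'pics/{n}0.png',p[:,:,::-1]);np.savez(f'{n}0.npz',p=p,d=d)
    m=cams.camera_model(n);print(n,{k:np.round(v,3).tolist() for k,v in m.items() if hasattr(v,'__len__')})
E
```

```text
0.0 [159.71281401 603.42961568 249.03217911] [[-0.967, 0.256, -0.001], [0.256, 0.967, -0.002], [0.0, -0.002, -1.0]] 85.26118667775089
top {'camera_matrix': [[425.42, 0.0, 282.22], [0.0, 425.42, 207.229], [0.0, 0.0, 1.0]], 'R': [[-0.014, -1.0, 0.026], [-0.989, 0.01, -0.149], [0.149, -0.028, -0.988]], 't': [-105.045, 582.398, 929.043]}
scene {'camera_matrix': [[514.994, 0.0, 281.656], [0.0, 514.994, 209.655], [0.0, 0.0, 1.0]], 'R': [[0.236, 0.972, 0.018], [0.717, -0.161, -0.678], [-0.656, 0.173, -0.735]], 't': [-56.187, -371.482, 1853.627]}
```

View pics/top0.png

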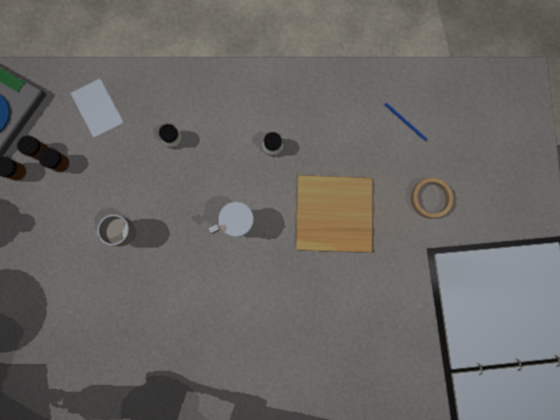

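View pics/scene0.png

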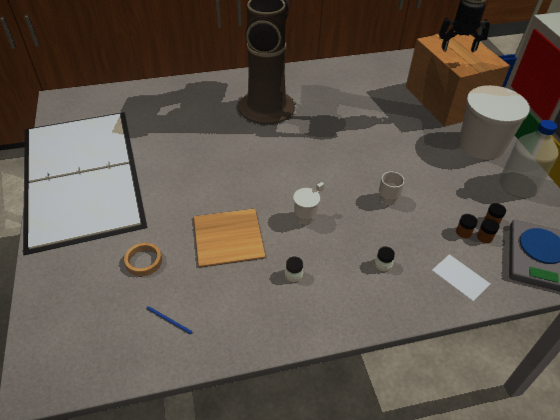

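The top view shows the lidded tub's disc at about (236,219), its tab at (213,229) and the open tub at (114,230). The board is centred at (335,214), the jars are at (169,134) and (273,143), and the tape is at (433,198). The scene view agrees: lid at (306,199), tab at (320,187), open tub at (391,187).

```bash
cat > h.py <<'E'
from rig import env,cams,order
import cv2,numpy as np
def cast(m,u,v,z):
    K,R,t=[np.array(m[k],float) for k in("camera_matrix","R","t")]
    r=R.T@np.linalg.solve(K,[u,v,1.]);c=-R.T@t
    return c+r*(z-c[2])/r[2]
def castpts(m,pts,z): return np.array([cast(m,u,v,z)[:2] for u,v in pts])
def depthpts(m,d,us,vs):
    K,R,t=[np.array(m[k],float) for k in("camera_matrix","R","t")]
    z=d[vs,us]; P=np.c_[(us-K[0,2])/K[0,0]*z,(vs-K[1,2])/K[1,1]*z,z]
    return (P-t)@R
E
python3 - <<'E'
from h import *
for n,boxes in(("top",dict(lid=(205,195,262,245),open=(92,208,140,252),board=(285,165,385,262),ja=(150,118,185,152),jb=(258,126,292,160),tape=(405,172,460,225))),
               ("scene",dict(lid=(285,175,335,230),open=(372,165,412,210),board=(185,200,270,270)))):
    f=np.load(n+'0.npz');p,d=f['p'],f['d'];m=cams.camera_model(n)
    v,u=np.mgrid[0:420,0:560];P=depthpts(m,d,u.ravel(),v.ravel()).reshape(420,560,3)
    print(n,'table z',np.median(P[250:270,180:260,2]))
    for k,(a,b,c,e) in boxes.items():
        Q=P[b:e,a:c].reshape(-1,3);Q=Q[np.isfinite(Q).all(1)]
        for lo,hi in {'lid':((84,96),(100,116)),'open':((80,90),),'board':((7,14),),'ja':((50,60),),'jb':((50,60),),'tape':((20,28),)}[k]:
            S=Q[(Q[:,2]>lo)&(Q[:,2]<hi)]
            if len(S)<5: print(k,lo,len(S));continue
            (cc,sz,an)=cv2.minAreaRect(S[:,:2].astype(np.float32)); cr,r=cv2.minEnclosingCircle(S[:,:2].astype(np.float32))
            print(k,lo,len(S),'mean',S.mean(0).round(1),'rect',np.round(cc,1),np.round(sz,1),round(an,1),'circ',np.round(cr,1),round(r,1))
    if n=='top':
        g=cv2.cvtColor(p,cv2.COLOR_RGB2GRAY)
        for k,z in(('lid',90),('open',85)):
            a,b,c,e=boxes[k];w=cv2.inRange(g[b:e,a:c],125,255)
            cs,_=cv2.findContours(w,cv2.RETR_EXTERNAL,cv2.CHAIN_APPROX_NONE)
            for q in sorted(cs,key=cv2.contourArea)[-2:]:
                if len(q)<8: continue
                X=castpts(m,q.reshape(-1,2)+[a,b],z).astype(np.float32);cr,r=cv2.minEnclosingCircle(X);print('img',k,len(q),np.round(cr,1),round(r,1),X.mean(0).round(1))
    a,b,c,e=boxes['lid']; 
    cv2.imwrite(f'pics/{n}_crop.png',cv2.resize(p[b-10:e+10,a-10:c+10,::-1],None,fx=7,fy=7,interpolation=cv2.INTER_CUBIC)[:600,:800])
E
```

```text
top table z 1.03496170381466
lid 84 964 mean [549.1  -9.5  90.9] rect [547.1  -9. ] [75.  80.3] 73.4 circ [545.1  -1.2] 47.3
lid 100 59 mean [527.2  34.1 109.6] rect [527.5  34.6] [11.6 19.3] 24.8 circ [527.7  34.7] 10.4
open 80 174 mean [529.6 255.2  84.8] rect [529.6 254. ] [64.9 64.9] 0.3 circ [530.  254.6] 33.5
board 7 5294 mean [ 569.4 -236.9   10.8] rect [ 570.8 -240.4] [217.1 180. ] 87.1 circ [ 571.3 -231.2] 128.8
ja 50 274 mean [756.6 149.6  55.6] rect [756.8 149.8] [41.7 41.3] 87.0 circ [757.2 150.5] 21.8
jb 50 260 mean [735.8 -91.7  55.6] rect [736.6 -91.6] [39.5 42.1] 89.4 circ [736.5 -91.7] 21.6
tape 20 469 mean [ 603.3 -470.2   24.5] rect [ 603.6 -469.9] [94.1 94.2] 40.4 circ [ 603.7 -470.7] 48.4
img lid 21 [530.5  39.1] 9.5 [530.1  38.7]
img lid 103 [550.6  -9.2] 38.1 [549.5  -7.7]
img open 41 [508.8 259.8] 21.7 [502.4 260. ]
img open 42 [533.4 233.2] 21.9 [533.2 229.7]
scene table z 3.4530379117748113
lid 84 455 mean [551.4  -6.   89. ] rect [547.1  -5.3] [75.2 87.9] 60.6 circ [549.4   4. ] 49.4
lid 100 40 mean [531.5  36.  106.7] rect [530.7  36.4] [15.7 21.6] 13.2 circ [530.4  36. ] 11.1
open 80 90 mean [534.  256.5  83.6] rect [531.2 255.4] [63.4 70.2] 66.8 circ [530.4 255.4] 36.4
board 7 2626 mean [ 577.9 -236.1    9.8] rect [ 569.2 -246. ] [201.8 191.6] 87.7 circ [ 571.8 -236. ] 126.3
```

View pics/top_crop.png

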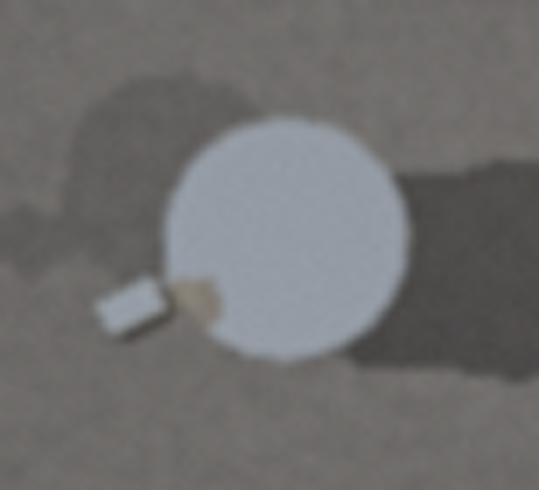

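The crop shows the tab at lower left of the disc, well separated. The fixes agree:

- **Lid:** centre (550,-9). The tab at (527.5,34.6) is 49.5 mm from it against 50 given, bearing 117°.
- **Open tub:** (530,255), diameter 65.
- **Board:** (569,-237).

Now I move above the tab.

>>> step_arm:
  series:
    - [[0.51,-0.79,-0.125],[0,0,-0.0074],-1]
    - [[0.51,-0.79,-0.125],[0,0,-0.0074],-1]
    - [[0.51,-0.79,-0.125],[0,0,-0.0074],-1]
    - [[0.51,-0.79,-0.125],[0,0,-0.0074],-1]
    - [[0.51,-0.79,-0.125],[0,0,-0.0074],-1]
    - [[0.51,-0.79,-0.125],[0,0,-0.0074],-1]
    - [[0.51,-0.79,-0.125],[0,0,-0.0074],-1]
    - [[0.51,-0.79,-0.125],[0,0,-0.0074],-1]
    - [[0.51,-0.79,-0.125],[0,0,-0.0074],-1]
    - [[0.51,-0.79,-0.125],[0,0,-0.0074],-1]
    - [[0.51,-0.79,-0.125],[0,0,-0.0074],-1]
    - [[0.51,-0.79,-0.125],[0,0,-0.0074],-1]
  newtons: 30

```text
t: 1.3
tool_pos: [283.0, 413.2, 220.1]
tool_rot: [[-0.858, 0.514, 0.0], [0.514, 0.858, 0.0], [-0.0, 0.0, -1.0]]
wrist_force: [-0.7, -0.3, 0.5]
width: 85.6
gripper_force: 0.0
```

>>> step_arm:
  series:
    - [[0.51,-0.79,-0.125],[0,0,-0.0074],-1]
    - [[0.51,-0.79,-0.125],[0,0,-0.0074],-1]
    - [[0.51,-0.79,-0.125],[0,0,-0.0074],-1]
    - [[0.51,-0.79,-0.125],[0,0,-0.0074],-1]
    - [[0.51,-0.79,-0.125],[0,0,-0.0074],-1]
    - [[0.51,-0.79,-0.125],[0,0,-0.0074],-1]
    - [[0.51,-0.79,-0.125],[0,0,-0.0074],-1]
    - [[0.51,-0.79,-0.125],[0,0,-0.0074],-1]
    - [[0.51,-0.79,-0.125],[0,0,-0.0074],-1]
    - [[0.51,-0.79,-0.125],[0,0,-0.0074],-1]
    - [[0.51,-0.79,-0.125],[0,0,-0.0074],-1]
    - [[0.51,-0.79,-0.125],[0,0,-0.0074],-1]

```text
t: 2.5
tool_pos: [405.1, 223.6, 190.2]
tool_rot: [[-0.683, 0.73, 0.0], [0.73, 0.683, 0.0], [-0.0, 0.0, -1.0]]
wrist_force: [-0.3, 0.3, -0.4]
width: 85.3
gripper_force: 0.0
```

>>> step_arm:
  series:
    - [[0.51,-0.79,-0.125],[0,0,-0.0074],-1]
    - [[0.51,-0.79,-0.125],[0,0,-0.0074],-1]
    - [[0.51,-0.79,-0.125],[0,0,-0.0074],-1]
    - [[0.51,-0.79,-0.125],[0,0,-0.0074],-1]
    - [[0.51,-0.79,-0.125],[0,0,-0.0074],-1]
    - [[0.51,-0.79,-0.125],[0,0,-0.0074],-1]
    - [[0.51,-0.79,-0.125],[0,0,-0.0074],-1]
    - [[0.51,-0.79,-0.125],[0,0,-0.0074],-1]
    - [[0.51,-0.79,-0.125],[0,0,-0.0074],-1]
    - [[0.51,-0.79,-0.125],[0,0,-0.0074],-1]
    - [[0,0,0],[0,0,0],-1]
    - [[0,0,0],[0,0,0],-1]

```text
t: 3.7
tool_pos: [506.4, 66.4, 165.2]
tool_rot: [[-0.497, 0.868, -0.001], [0.868, 0.497, 0.0], [0.001, -0.0, -1.0]]
wrist_force: [-0.1, 0.2, 0.2]
width: 85.6
gripper_force: 0.0
```

>>> step_arm:
  series:
    - [[0.49,-0.76,0],[0,0,-0.007],0.2]
    - [[0.49,-0.76,0],[0,0,-0.007],0.2]
    - [[0,0,-0.5],[0,0,0],0.2]
    - [[0,0,-0.5],[0,0,0],0.2]
    - [[0,0,0],[0,0,0],0.2]

```text
t: 4.2
tool_pos: [523.9, 37.0, 142.8]
tool_rot: [[-0.46, 0.888, -0.005], [0.888, 0.46, 0.0], [0.003, -0.005, -1.0]]
wrist_force: [0.2, -0.9, -0.2]
width: 34.0
gripper_force: 0.0
```

```bash
python3 - <<'E'
from h import *
s=env.sense();print(s['tool_pos'],s['width'])
p,d=cams.get_image('wrist');cv2.imwrite('pics/w1.png',p[:,:,::-1])
p,d=cams.get_image('top');cv2.imwrite('pics/t1.png',p[:,:,::-1])
m=cams.camera_model('wrist');print(np.round(m['camera_matrix'],1).tolist(),np.round(m['T_tool_cam'],3).tolist())
E
```

```text
[523.89499472  37.02965382 142.76282806] 34.024501038989165
[[325.2, 0.0, 271.6], [0.0, 325.2, 208.4], [0.0, 0.0, 1.0]] [[0.001, -0.965, -0.261, 67.233], [1.0, 0.001, 0.001, -0.502], [-0.001, -0.261, 0.965, -122.734], [0.0, 0.0, 0.0, 1.0]]
```

View pics/w1.png

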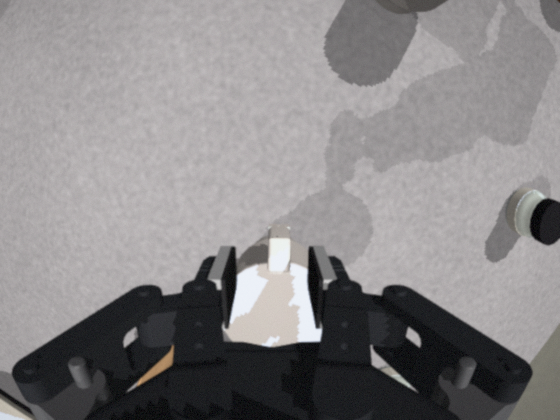

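The wrist view shows the tab at about (280,250) between the pads at x≈228 and 318, a few pixels right of centre. I'll cast it to get the offset.

```bash
cat >> h.py <<'E'
def wcast(u,v,z,s):
    m=cams.camera_model('wrist');K=m['camera_matrix'];T=np.array(m['T_tool_cam'])
    a=np.array([(u-K[0][2]),(v-K[1][2])])/K[0][0];th=np.linalg.norm(a);c=np.r_[a/th*np.sin(th),np.cos(th)]
    R=np.array(s['tool_rot']);r=R@T[:3,:3]@c;o=R@T[:3,3]+s['tool_pos'];return o+r*(z-o[2])/r[2]
E
python3 - <<'E'
from h import *
s=env.sense();print(s['tool_pos'],s['qd'])
p,d=cams.get_image('wrist');g=cv2.cvtColor(p,cv2.COLOR_RGB2GRAY)
w=cv2.inRange(g[222:275,262:300],215,255);y,x=np.nonzero(w);print(x.min()+262,x.max()+262,y.min()+222,y.max()+222)
R=np.array(s['tool_rot'])
for v in range(225,280,5):
    q=np.nonzero(w[v-222])[0]+262 if v<275 else []
    if len(q):
        P=wcast((q.min()+q.max())/2,v,110,s);print(v,q.min(),q.max(),P.round(1),(R.T@(P-s['tool_pos'])).round(1),d[v,(q.min()+q.max())//2])
E
```

```text
[525.16842347  37.10806776 144.18963468] [ 0.01957246 -0.72770126 -1.03269469 -0.17590307 -0.10810259  0.01096166]
266 299 236 274
240 268 287 [523.8  45.4 110. ] [ 8.   2.7 34.2] 168.57007
245 268 286 [524.8  42.8 110. ] [ 5.2  2.4 34.2] 168.28223
250 268 286 [526.1  40.4 110. ] [ 2.4  2.4 34.2] 169.67981
255 267 286 [527.2  37.7 110. ] [-0.5  2.2 34.2] 169.58662
260 267 285 [528.3  35.  110. ] [-3.3  1.9 34.2] 170.86179
265 267 299 [533.   34.2 110. ] [-6.3  5.7 34.2] 171.5946
270 267 299 [534.4  31.6 110. ] [-9.2  5.7 34.2] 193.92157
```

>>> step_arm:
  series:
    - [[0.06,0.03,-0.5],[0,0,0],0.2]
    - [[0,0,-0.5],[0,0,0],0.2]
    - [[0,0,-0.5],[0,0,0],0.2]
    - [[0,0,-0.5],[0,0,0],0.2]
    - [[0,0,0],[0,0,0],0.2]
    - [[0,0,0],[0,0,0],0.6]
    - [[0,0,0],[0,0,0],0.7]
    - [[0,0,0],[0,0,0],0.8]
    - [[0,0,0],[0,0,0],1]
    - [[0,0,0],[0,0,0],1]
    - [[0,0,0],[0,0,0],1]
    - [[0,0,0],[0,0,0],1]
  newtons: 40

```text
t: 5.55
tool_pos: [527.9, 37.2, 105.6]
tool_rot: [[-0.46, 0.888, 0.001], [0.888, 0.46, 0.0], [-0.0, 0.001, -1.0]]
wrist_force: [0.2, 0.0, 1.7]
width: 11.2
gripper_force: 42.2
```

>>> step_arm:
  series:
    - [[0.037,-0.072,0.305],[0.0197,0.0102,0],1]
    - [[0.047,-0.09,0.298],[0.0197,0.0102,0],1]
    - [[0.056,-0.108,0.29],[0.0197,0.0102,0],1]
    - [[0.065,-0.126,0.281],[0.0197,0.0102,0],1]
    - [[0.074,-0.143,0.27],[0.0197,0.0102,0],1]
    - [[0,0,0],[0,0,0],1]
    - [[0,0,0],[0,0,0],1]
    - [[0,0,0],[0,0,0],1]
    - [[0,0,0],[0,0,0],1]

```text
t: 6.45
tool_pos: [532.5, 27.2, 133.9]
tool_rot: [[-0.433, 0.888, -0.158], [0.834, 0.461, 0.303], [0.341, -0.001, -0.94]]
wrist_force: [-0.4, 0.1, -0.4]
width: 11.3
gripper_force: 42.0
```

```bash
python3 - <<'E'
from h import *
s=env.sense();print(s['tool_pos'],s['width'],np.round(s['tool_rot'],3).tolist())
p,d=cams.get_image('scene');cv2.imwrite('pics/s2.png',cv2.resize(p[140:250,240:400,::-1],None,fx=5,fy=5,interpolation=cv2.INTER_CUBIC))
E
```

```text
[532.48551029  27.16636732 133.92829155] 11.266189665643072 [[-0.433, 0.888, -0.158], [0.834, 0.461, 0.303], [0.341, -0.001, -0.94]]
```

View pics/s2.png

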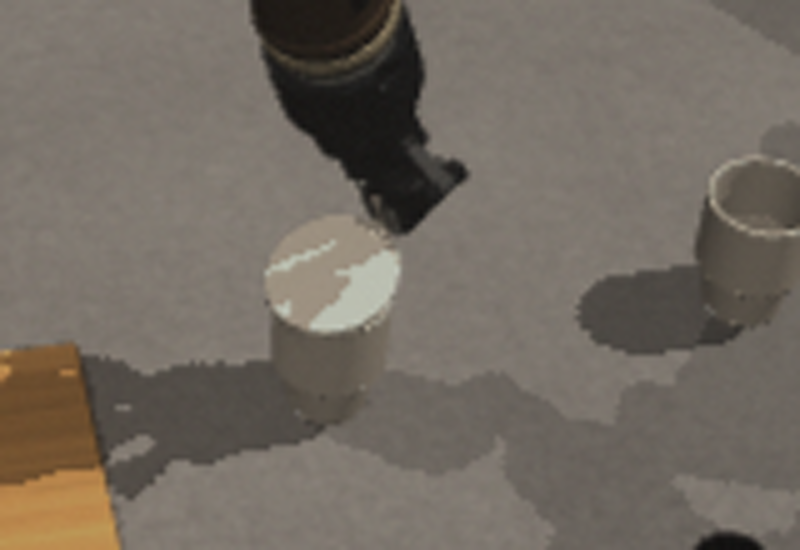

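Lid tipped about its far edge: the disc at (333,273) in the crop is inclined and the tub is upright. Next: lift, then level while carrying.

>>> step_arm:
  series:
    - [[0,0,0.4],[0,0,0],1]
    - [[0,0,0.4],[0,0,0],1]
    - [[0,0,0.4],[0,0,0],1]
    - [[0,0,0.4],[0,0,0],1]
    - [[0,0,0.4],[0,0,0],1]
    - [[0,0,0],[0,0,0],1]

```text
t: 7.1
tool_pos: [534.3, 26.2, 175.9]
tool_rot: [[-0.433, 0.888, -0.154], [0.835, 0.46, 0.303], [0.34, 0.003, -0.941]]
wrist_force: [0.5, -0.1, -0.5]
width: 11.3
gripper_force: 42.0
```

>>> step_arm:
  series:
    - [[0.056,-0.903,0],[-0.00821,-0.00425,0],1]
    - [[0.056,-0.903,0],[-0.00821,-0.00425,0],1]
    - [[0.056,-0.903,0],[-0.00821,-0.00425,0],1]
    - [[0.056,-0.903,0],[-0.00821,-0.00425,0],1]
    - [[0.056,-0.903,0],[-0.00821,-0.00425,0],1]
    - [[0.056,-0.903,0],[-0.00821,-0.00425,0],1]
    - [[0.056,-0.903,0],[-0.00821,-0.00425,0],1]
    - [[0.056,-0.903,0],[-0.00821,-0.00425,0],1]
    - [[0.056,-0.903,0],[-0.00821,-0.00425,0],1]
    - [[0.056,-0.903,0],[-0.00821,-0.00425,0],1]
    - [[0.056,-0.903,0],[-0.00821,-0.00425,0],1]
    - [[0.056,-0.903,0],[-0.00821,-0.00425,0],1]

```text
t: 8.3
tool_pos: [546.7, -191.8, 174.1]
tool_rot: [[-0.46, 0.888, 0.001], [0.888, 0.46, -0.002], [-0.002, -0.0, -1.0]]
wrist_force: [0.0, -0.6, -2.1]
width: 11.1
gripper_force: 42.0
```

>>> step_arm:
  series:
    - [[0,0,-0.7],[0,0,0],1]
    - [[0,0,-0.7],[0,0,0],1]
    - [[0,0,-0.7],[0,0,0],1]
    - [[0,0,-0.7],[0,0,0],1]
    - [[0,0,-0.7],[0,0,0],1]
    - [[0,0,-0.7],[0,0,0],1]
    - [[0,0,-0.7],[0,0,0],1]
    - [[0,0,-0.7],[0,0,0],1]
    - [[0,0,0],[0,0,0],1]
    - [[0,0,0],[0,0,0],1]

```text
t: 9.3
tool_pos: [546.4, -190.2, 61.7]
tool_rot: [[-0.46, 0.888, -0.001], [0.888, 0.46, 0.0], [0.001, -0.0, -1.0]]
wrist_force: [0.2, -0.7, -1.0]
width: 11.1
gripper_force: 42.0
```

```bash
python3 - <<'E'
from h import *
s=env.sense();print(s['tool_pos'],s['width'],np.round(s['tool_rot'],3).tolist())
for n,b in(('top',(270,160,390,260)),('scene',(180,150,300,280))):
    p,d=cams.get_image(n);a,bb,c,e=b;m=cams.camera_model(n)
    cv2.imwrite(f'pics/{n}3.png',cv2.resize(p[bb:e,a:c,::-1],None,fx=4,fy=4,interpolation=cv2.INTER_CUBIC))
    v,u=np.mgrid[bb:e,a:c];v,u=v.ravel(),u.ravel();P=depthpts(m,d,u,v);rgb=p[v,u].astype(int)
    k=(P[:,2]>30)&(P[:,2]<95)&(rgb.max(1)-rgb.min(1)<30)&(rgb.min(1)>110)&(np.hypot(P[:,0]-569,P[:,1]+237)<36);Q=P[k]
    A=np.c_[Q[:,:2],np.ones(len(Q))];x=np.linalg.lstsq(A,Q[:,2],rcond=None)[0];print(n,len(Q),Q.mean(0),'slopes',x[:2])
E
```

```text
[ 546.44693067 -190.24988589   61.68420564] 11.105287050069672 [[-0.46, 0.888, -0.001], [0.888, 0.46, 0.0], [0.001, -0.0, -1.0]]
top 0 [nan nan nan] slopes [0. 0.]
scene 376 [ 571.87716173 -235.65756143   46.09850099] slopes [ 0.00549915 -0.00321504]<stdin>:8: RuntimeWarning: Mean of empty slice.
  ret = um.true_divide(
```

View pics/scene3.png

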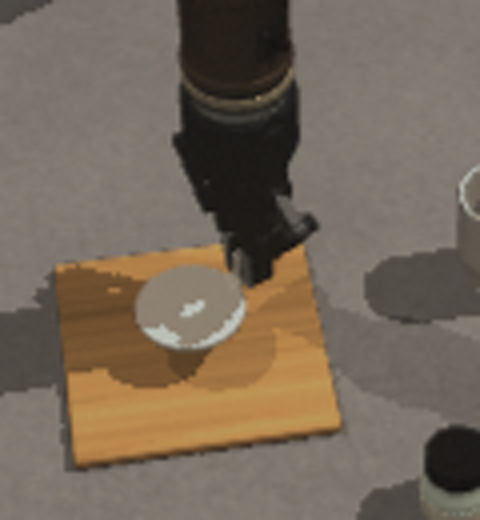

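The lid is level (slopes below 0.006), centred at (570,-236) over the board, with its top at 46 mm. I'll lower it about 25 mm.

>>> step_arm:
  series:
    - [[0,0,-0.5],[0,0,0],1]
    - [[0,0,-0.4],[0,0,0],1]
    - [[0,0,-0.15],[0,0,0],1]
    - [[0,0,-0.1],[0,0,0],1]
    - [[0,0,-0.07],[0,0,0],1]
    - [[0,0,0],[0,0,0],1]
    - [[0,0,0],[0,0,0],1]

```text
t: 10.1
tool_pos: [546.8, -190.4, 37.9]
tool_rot: [[-0.46, 0.888, 0.0], [0.888, 0.46, -0.0], [-0.0, 0.0, -1.0]]
wrist_force: [-0.1, -0.0, -1.3]
width: 11.3
gripper_force: 42.0
```

>>> step_arm:
  series:
    - [[0,0,-0.05],[0,0,0],1]
    - [[0,0,-0.04],[0,0,0],1]
    - [[0,0,0],[0,0,0],1]
    - [[0,0,0],[0,0,0],1]

```text
t: 10.5
tool_pos: [546.9, -190.4, 36.5]
tool_rot: [[-0.46, 0.888, 0.001], [0.888, 0.46, -0.0], [-0.0, 0.0, -1.0]]
wrist_force: [-1.5, 0.4, 4.2]
width: 11.1
gripper_force: 42.6
```

Contact (+5 N). Release and rise.

>>> step_arm:
  series:
    - [[0,0,0],[0,0,0],0.6]
    - [[0,0,0],[0,0,0],0.4]
    - [[0,0,0],[0,0,0],0.2]
    - [[0,0,0],[0,0,0],0.2]
    - [[0,0,0.3],[0,0,0],0.2]
    - [[0,0,0.6],[0,0,0],0.2]
    - [[0,0,0.9],[0,0,0],0.2]
    - [[0,0,0.9],[0,0,0],-0.5]
    - [[0,0,0.9],[0,0,0],-1]
    - [[0,0,0.9],[0,0,0],-1]
    - [[0,0,0.9],[0,0,0],-1]
    - [[0,0,0.9],[0,0,0],-1]

```text
t: 11.7
tool_pos: [546.9, -190.4, 164.0]
tool_rot: [[-0.46, 0.888, 0.001], [0.888, 0.46, -0.001], [-0.001, 0.001, -1.0]]
wrist_force: [0.2, -0.7, 0.2]
width: 85.3
gripper_force: 0.0
```

```bash
cat > look.py <<'E'
from h import *
import sys
s=env.sense();print(s['t'],s['tool_pos'].round(1) if hasattr(s['tool_pos'],'round') else s['tool_pos'],s['width'])
p,d=cams.get_image('top');m=cams.camera_model('top');cv2.imwrite(f'pics/top_{sys.argv[1]}.png',p[:,:,::-1])
v,u=np.mgrid[0:420,0:560];P=depthpts(m,d,u.ravel(),v.ravel())
def rep(k,x,y,r,lo,hi):
    Q=P[(np.hypot(P[:,0]-x,P[:,1]-y)<r)&(P[:,2]>lo)&(P[:,2]<hi)]
    if len(Q)<6: print(k,len(Q));return
    A=np.c_[Q[:,:2],np.ones(len(Q))];f=np.linalg.lstsq(A,Q[:,2],rcond=None)[0]
    c,R=cv2.minEnclosingCircle(Q[:,:2].astype(np.float32));B=np.c_[2*Q[:,:2],np.ones(len(Q))];k2=np.linalg.lstsq(B,(Q[:,:2]**2).sum(1),rcond=None)[0][:2]
    print(k,len(Q),'mean',Q.mean(0).round(1),'slope',f[:2].round(3),'circ',np.round(c,1),round(R,1),'ringfit',k2.round(1))
rep('lid',569.4,-237,36,14,30); rep('closed rim',550,-9,50,80,90); rep('open rim',530,255,50,80,90); rep('nested rim',550,-9,50,125,145)
E
python3 look.py 4
```

```text
11.7 [ 546.9 -190.4  164. ] 85.2965819553113
lid 1
closed rim 148 mean [549.7  -9.2  85.5] slope [-0.005  0.006] circ [549.8  -9.6] 33.0 ringfit [549.6  -9.8]
open rim 173 mean [530.  254.6  85. ] slope [0.005 0.006] circ [530.2 254.5] 33.4 ringfit [530.  254.2]
nested rim 0
```

Lid released, and both rims fitted: closed (549.7,-9.5), open (530.1,254.4), heights 85 as given. Next, the open tub.

>>> step_arm:
  series:
    - [[-0.035,0.927,0],[0,0,0],-1]
    - [[-0.035,0.927,0],[0,0,0],-1]
    - [[-0.035,0.927,0],[0,0,0],-1]
    - [[-0.035,0.927,0],[0,0,0],-1]
    - [[-0.035,0.927,0],[0,0,0],-1]
    - [[-0.035,0.927,0],[0,0,0],-1]
    - [[-0.035,0.927,0],[0,0,0],-1]
    - [[-0.035,0.927,0],[0,0,0],-1]
    - [[-0.035,0.927,0],[0,0,0],-1]
    - [[-0.035,0.927,0],[0,0,0],-1]
    - [[-0.035,0.927,0],[0,0,0],-1]
    - [[-0.035,0.927,0],[0,0,0],-1]

```text
t: 12.95
tool_pos: [536.8, 33.9, 161.0]
tool_rot: [[-0.46, 0.888, -0.002], [0.888, 0.46, 0.0], [0.001, -0.002, -1.0]]
wrist_force: [0.4, -0.5, -0.4]
width: 85.4
gripper_force: 0.0
```

>>> step_arm:
  series:
    - [[-0.035,0.927,0],[0,0,0],-1]
    - [[-0.035,0.927,0],[0,0,0],-1]
    - [[-0.035,0.927,0],[0,0,0],-1]
    - [[-0.035,0.927,0],[0,0,0],-1]
    - [[-0.035,0.927,0],[0,0,0],-1]
    - [[-0.035,0.927,0],[0,0,0],-1]
    - [[-0.035,0.927,0],[0,0,0],-1]
    - [[-0.035,0.927,0],[0,0,0],-1]
    - [[-0.035,0.927,0],[0,0,0],-1]
    - [[-0.035,0.927,0],[0,0,0],-1]
    - [[-0.035,0.927,0],[0,0,0],-1]
    - [[-0.035,0.927,0],[0,0,0],-1]

```text
t: 14.15
tool_pos: [528.1, 255.9, 160.9]
tool_rot: [[-0.46, 0.888, -0.002], [0.888, 0.46, -0.0], [0.001, -0.002, -1.0]]
wrist_force: [1.0, 1.0, -0.2]
width: 85.2
gripper_force: 0.0
```

>>> step_arm:
  series:
    - [[0,0,0],[0,0,0],-1]
    - [[0,0,0],[0,0,0],-1]

```text
t: 14.35
tool_pos: [528.5, 255.0, 161.1]
tool_rot: [[-0.461, 0.887, -0.002], [0.887, 0.461, -0.001], [-0.0, -0.002, -1.0]]
wrist_force: [-0.4, -0.5, 0.0]
width: 85.4
gripper_force: 0.0
```

```bash
python3 look.py 5; python3 - <<'E'
from h import *
p,d=cams.get_image('wrist');cv2.imwrite('pics/w5.png',p[:,:,::-1])
E
```

```text
14.35 [528.5 255.  161.1] 85.35306830152854
lid 726 mean [ 569.1 -236.9   22.1] slope [-0.001 -0.004] circ [ 569.5 -237. ] 35.9 ringfit [ 569.2 -236.9]
closed rim 148 mean [550.   -8.9  85.2] slope [-0.011  0.006] circ [550.   -9.3] 33.2 ringfit [549.7  -9.7]
open rim 127 mean [536.8 247.4  85. ] slope [0.006 0.   ] circ [530.3 254.2] 33.3 ringfit [529.9 254.1]
nested rim 0
```

View pics/w5.png

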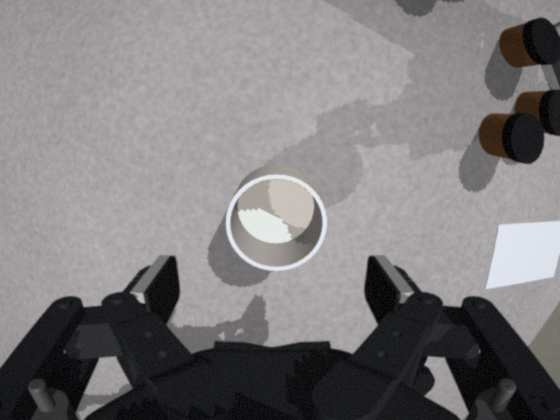

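The lid lies flat on the board (top 22, slopes about 0). The tub's rim is at wrist pixel (277,222), midway between the pads within 2 mm. Descend and grip.

>>> step_arm:
  series:
    - [[0.07,0,-0.7],[0,0,0],-1]
    - [[0,0,-0.7],[0,0,0],-1]
    - [[0,0,-0.7],[0,0,0],-1]
    - [[0,0,-0.7],[0,0,0],-1]
    - [[0,0,-0.7],[0,0,0],-1]
    - [[0,0,-0.7],[0,0,0],-1]
    - [[0,0,-0.5],[0,0,0],-1]
    - [[0,0,-0.2],[0,0,0],-1]
    - [[0,0,0],[0,0,0],-0.8]
    - [[0,0,0],[0,0,0],-0.7]
    - [[0,0,0],[0,0,0],-0.6]
    - [[0,0,0],[0,0,0],-0.5]
  newtons: 25

```text
t: 15.65
tool_pos: [532.0, 255.0, 65.1]
tool_rot: [[-0.46, 0.888, 0.002], [0.888, 0.46, 0.001], [-0.0, 0.002, -1.0]]
wrist_force: [-1.1, -0.4, 2.6]
width: 65.7
gripper_force: 28.3
```

>>> step_arm:
  series:
    - [[0,0,0],[0,0,0],0]
    - [[0,0,0],[0,0,0],0.5]
    - [[0,0,0],[0,0,0],1]
    - [[0,0,0],[0,0,0],1]

```text
t: 16.05
tool_pos: [532.0, 255.0, 65.0]
tool_rot: [[-0.46, 0.888, 0.002], [0.888, 0.46, 0.001], [-0.0, 0.002, -1.0]]
wrist_force: [-1.5, -0.6, 5.8]
width: 65.5
gripper_force: 28.4
```

>>> step_arm:
  series:
    - [[0,0,0.3],[0,0,0],1]
    - [[0,0,0.6],[0,0,0],1]
    - [[0,0,0.8],[0,0,0],1]
    - [[0,0,0.8],[0,0,0],1]
    - [[0,0,0.8],[0,0,0],1]
    - [[0,0,0.8],[0,0,0],1]
    - [[0,0,0.8],[0,0,0],1]
    - [[0,0,0.6],[0,0,0],1]
    - [[0,0,0],[0,0,0],1]
    - [[0,0,0],[0,0,0],1]

```text
t: 17.05
tool_pos: [531.1, 254.6, 174.1]
tool_rot: [[-0.46, 0.888, 0.0], [0.888, 0.46, 0.0], [-0.0, 0.0, -1.0]]
wrist_force: [-0.6, 0.0, -1.6]
width: 65.6
gripper_force: 28.2
```

```bash
cat >> look.py <<'E'
s=env.sense();x,y,z=s['tool_pos']
rep('held rim top',x,y,45,z+14,z+26)
Q=P[(np.hypot(P[:,0]-x,P[:,1]-y)<45)&(P[:,2]>z+17)&(P[:,2]<z+24)]
p,d=cams.get_image('wrist');cv2.imwrite(f'pics/w_{sys.argv[1]}.png',p[:,:,::-1])
E
python3 look.py 6; python3 - <<'E'
import cv2,numpy as np
a=cv2.imread('pics/w_6.png');b=cv2.imread('pics/top_6.png')[190:290,60:180];b=cv2.resize(b,(240,200))
a[:200,:240]=b;cv2.imwrite('pics/m6.png',a)
E
```

```text
17.05 [531.1 254.6 174.1] 65.6034876740983
lid 730 mean [ 569.3 -237.    22.1] slope [0.002 0.003] circ [ 569.4 -237. ] 36.0 ringfit [ 569.4 -237. ]
closed rim 143 mean [549.3  -9.4  85.6] slope [-0.014  0.013] circ [550.   -9.7] 33.0 ringfit [549.7  -9.7]
open rim 0
nested rim 0
held rim top 127 mean [535.7 232.9 193. ] slope [0.    0.033] circ [533.  243.5] 40.8 ringfit [528.3 256.8]
```

View pics/m6.png

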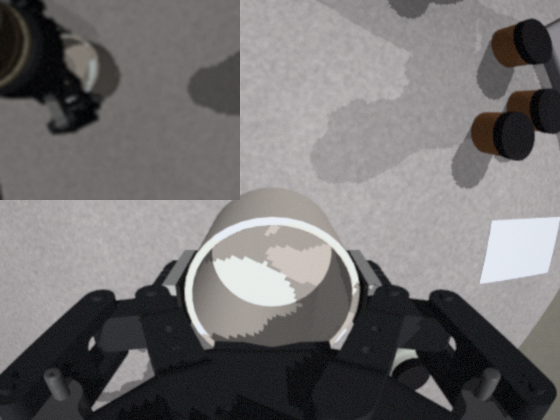

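Held centred: the rim ellipse is centred at x≈272 in the wrist view, between the pads. Carry over the closed tub.

>>> step_arm:
  series:
    - [[0.063,-0.6,0],[0,0,0],1]
    - [[0.063,-0.9,0],[0,0,0],1]
    - [[0.063,-0.9,0],[0,0,0],1]
    - [[0.063,-0.9,0],[0,0,0],1]
    - [[0.063,-0.9,0],[0,0,0],1]
    - [[0.063,-0.9,0],[0,0,0],1]
    - [[0.063,-0.9,0],[0,0,0],1]
    - [[0.063,-0.9,0],[0,0,0],1]
    - [[0.063,-0.9,0],[0,0,0],1]
    - [[0.063,-0.9,0],[0,0,0],1]
    - [[0.063,-0.9,0],[0,0,0],1]
    - [[0.063,-0.9,0],[0,0,0],1]

```text
t: 18.35
tool_pos: [545.6, 42.3, 173.5]
tool_rot: [[-0.459, 0.889, -0.001], [0.889, 0.459, -0.001], [-0.0, -0.001, -1.0]]
wrist_force: [-0.8, -0.0, -1.2]
width: 65.5
gripper_force: 28.2
```

>>> step_arm:
  series:
    - [[0.063,-0.9,0],[0,0,0],1]
    - [[0.063,-0.7,0],[0,0,0],1]
    - [[0.063,-0.3,0],[0,0,0],1]
    - [[0,0,0],[0,0,0],1]
    - [[0,0,-0.3],[0,0,0],1]
    - [[0,0,-0.4],[0,0,0],1]
    - [[0,0,0],[0,0,0],1]
    - [[0,0,0],[0,0,0],1]

```text
t: 19.15
tool_pos: [549.5, 7.3, 159.2]
tool_rot: [[-0.461, 0.888, -0.002], [0.888, 0.461, 0.0], [0.001, -0.001, -1.0]]
wrist_force: [-0.3, -0.4, -1.8]
width: 65.3
gripper_force: 28.2
```

```bash
python3 - <<'E'
from h import *
s=env.sense();print(s['tool_pos'])
p,d=cams.get_image('scene');cv2.imwrite('pics/s7.png',cv2.resize(p[130:240,250:370,::-1],None,fx=5,fy=5,interpolation=cv2.INTER_CUBIC))
E
```

```text
[549.49387574   7.27516389 159.16987096]
```

View pics/s7.png

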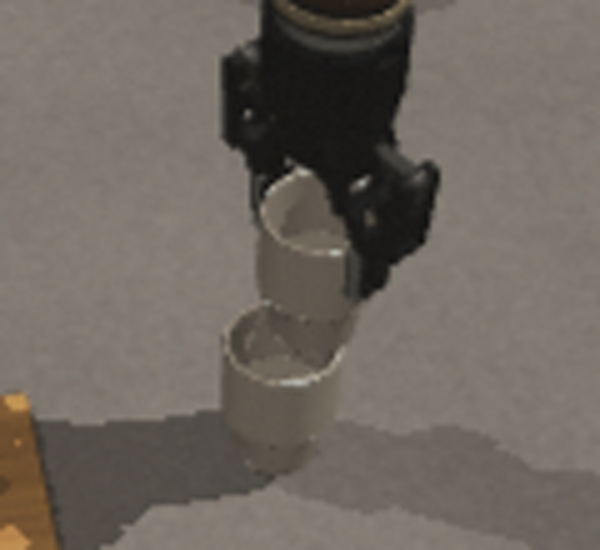

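My y sum fell 16 mm short: the held tub at (310,250) is to the right of the lower rim at (285,340). Its foot is at z≈94, still clear, so I'll correct sideways.

>>> step_arm:
  series:
    - [[0,-0.3,0],[0,0,0],1]
    - [[0,-0.3,0],[0,0,0],1]
    - [[0,-0.21,0],[0,0,0],1]
    - [[0,0,0],[0,0,0],1]
    - [[0,0,0],[0,0,0],1]

```text
t: 19.7
tool_pos: [550.1, -9.9, 160.0]
tool_rot: [[-0.459, 0.888, 0.0], [0.888, 0.459, 0.0], [0.0, 0.0, -1.0]]
wrist_force: [0.4, 0.8, -1.7]
width: 65.8
gripper_force: 28.2
```

```bash
python3 - <<'E'
from h import *
s=env.sense();print(s['tool_pos'])
p,d=cams.get_image('scene');cv2.imwrite('pics/s8.png',cv2.resize(p[130:240,250:370,::-1],None,fx=5,fy=5,interpolation=cv2.INTER_CUBIC))
m=cams.camera_model('scene');K,R,t=[np.array(m[k],float) for k in("camera_matrix","R","t")]
v,u=np.mgrid[130:240,250:370];v,u=v.ravel(),u.ravel();P=depthpts(m,d,u,v)
# outer walls: circle fit with horizontal slices; lower wall 40..80, held upper wall z 130..150
from scipy.optimize import least_squares
for k,lo,hi in(('lower',40,80),('held',132,172)):
    Q=P[(P[:,2]>lo)&(P[:,2]<hi)&(np.hypot(P[:,0]-552,P[:,1]+9)<42)&(P[:,0]>560)]
    f=least_squares(lambda c:np.hypot(Q[:,0]-c[0],Q[:,1]-c[1])-33,[550,-9],loss='soft_l1');print(k,len(Q),f.x.round(1),np.std(f.fun).round(2))
E
```

```text
[550.12600051  -9.86169961 160.03126046]
lower 204 [549.9  -7.3] 1.85
held 193 [549.6  -6.2] 2.9
```

View pics/s8.png

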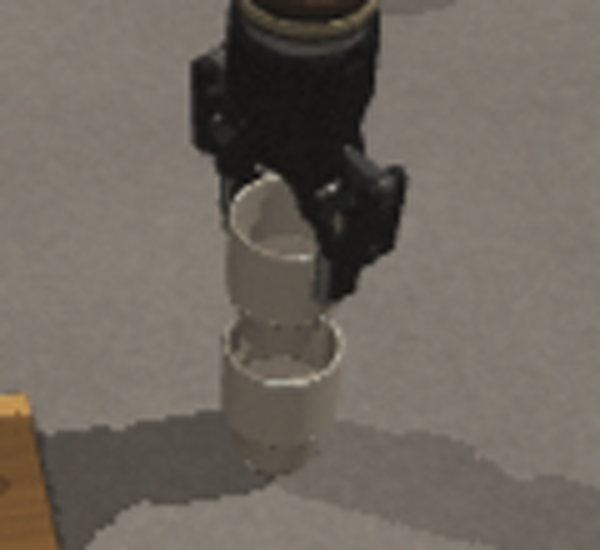

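The walls fit coaxial to about 1 mm, and the held tub sits directly above the lower rim (285,345). Descend.

>>> step_arm:
  series:
    - [[0,0,-0.3],[0,0,0],1]
    - [[0,0,-0.3],[0,0,0],1]
    - [[0,0,-0.3],[0,0,0],1]
    - [[0,0,-0.3],[0,0,0],1]
    - [[0,0,-0.3],[0,0,0],1]
    - [[0,0,-0.3],[0,0,0],1]
    - [[0,0,0],[0,0,0],1]

```text
t: 20.45
tool_pos: [549.2, -9.5, 122.7]
tool_rot: [[-0.46, 0.888, -0.002], [0.888, 0.46, 0.0], [0.001, -0.002, -1.0]]
wrist_force: [-1.3, -0.8, -1.8]
width: 65.5
gripper_force: 28.2
```

>>> step_arm:
  series:
    - [[0,0,-0.1],[0,0,0],1]
    - [[0,0,-0.1],[0,0,0],1]
    - [[0,0,-0.1],[0,0,0],1]
    - [[0,0,-0.05],[0,0,0],1]
    - [[0,0,0],[0,0,0],1]

```text
t: 20.95
tool_pos: [550.0, -9.5, 116.9]
tool_rot: [[-0.46, 0.888, -0.0], [0.888, 0.46, -0.0], [0.0, -0.0, -1.0]]
wrist_force: [0.1, -0.3, -1.1]
width: 65.4
gripper_force: 28.2
```

>>> step_arm:
  series:
    - [[0,0,-0.05],[0,0,0],1]
    - [[0,0,-0.05],[0,0,0],1]
    - [[0,0,0],[0,0,0],1]

```text
t: 21.25
tool_pos: [550.7, -9.6, 116.1]
tool_rot: [[-0.46, 0.888, 0.001], [0.888, 0.46, -0.0], [-0.001, 0.001, -1.0]]
wrist_force: [-1.7, 0.1, 5.1]
width: 65.7
gripper_force: 28.7
```

Seated (about +6 N at 116 mm, as predicted). Open gently and rise.

>>> step_arm:
  series:
    - [[0,0,0],[0,0,0],-0.6]
    - [[0,0,0],[0,0,0],-0.7]
    - [[0,0,0],[0,0,0],-0.8]
    - [[0,0,0],[0,0,0],-1]
    - [[0,0,0],[0,0,0],-1]
    - [[0,0,0],[0,0,0],-1]

```text
t: 21.85
tool_pos: [550.0, -9.6, 114.8]
tool_rot: [[-0.46, 0.888, -0.0], [0.888, 0.46, -0.0], [0.0, -0.0, -1.0]]
wrist_force: [0.3, -0.1, 1.3]
width: 85.1
gripper_force: 0.0
```

>>> step_arm:
  series:
    - [[0,0,0.2],[0,0,0],-1]
    - [[0,0,0.3],[0,0,0],-1]
    - [[0,0,0.6],[0,0,0],-1]
    - [[0,0,0.8],[0,0,0],-1]
    - [[0,0,0.9],[0,0,0],-1]
    - [[0,0,0.9],[0,0,0],-1]
    - [[0,0,0.9],[0,0,0],-1]
    - [[-0.2,0.9,0.3],[0,0,0],-1]
    - [[-0.2,0.9,0.3],[0,0,0],-1]
    - [[-0.2,0.9,0.3],[0,0,0],-1]
    - [[-0.2,0.9,0.3],[0,0,0],-1]
    - [[-0.2,0.9,0],[0,0,0],-1]

```text
t: 23.05
tool_pos: [530.9, 81.2, 233.4]
tool_rot: [[-0.46, 0.888, 0.004], [0.888, 0.46, 0.0], [-0.002, 0.003, -1.0]]
wrist_force: [0.5, -0.5, -0.3]
width: 85.4
gripper_force: 0.0
```

>>> step_arm:
  series:
    - [[-0.2,0.9,0],[0,0,0],-1]
    - [[-0.2,0.9,0],[0,0,0],-1]
    - [[-0.2,0.9,0],[0,0,0],-1]
    - [[-0.2,0.9,0],[0,0,0],-1]
    - [[0,0.5,0],[0,0,0],-1]
    - [[0,0,0],[0,0,0],-1]

```text
t: 23.65
tool_pos: [514.4, 163.5, 231.9]
tool_rot: [[-0.461, 0.887, 0.002], [0.887, 0.461, 0.0], [-0.0, 0.002, -1.0]]
wrist_force: [-1.1, 0.6, -0.1]
width: 85.4
gripper_force: 0.0
```

```bash
python3 look.py 9 | head -6; python3 - <<'E'
from h import *
p,d=cams.get_image('scene');cv2.imwrite('pics/s9.png',p[:,:,::-1])
f=np.load('top0.npz');q,_=cams.get_image('top')
for n,(a,b,c,e) in dict(ja=(150,118,185,152),jb=(258,126,292,160),tape=(405,172,460,225)).items(): print(n,np.abs(q[b:e,a:c].astype(int)-f['p'][b:e,a:c]).mean())
E
```

```text
23.65 [514.4 163.5 231.9] 85.38148079561071
lid 727 mean [ 569.3 -237.    22.1] slope [-0.003  0.   ] circ [ 569.4 -237. ] 35.9 ringfit [ 569.4 -237. ]
closed rim 62 mean [548.7  -9.2  88.7] slope [0.015 0.02 ] circ [547.3 -10.7] 32.1 ringfit [546.8 -10. ]
open rim 0
nested rim 189 mean [550.4  -8.7 135.3] slope [-0.016 -0.004] circ [549.   -9.7] 33.1 ringfit [548.8  -9.9]
held rim top 0
ja 7.5358543417366946
jb 7.422433679354095
tape 8.900057175528874
```

View pics/s9.png

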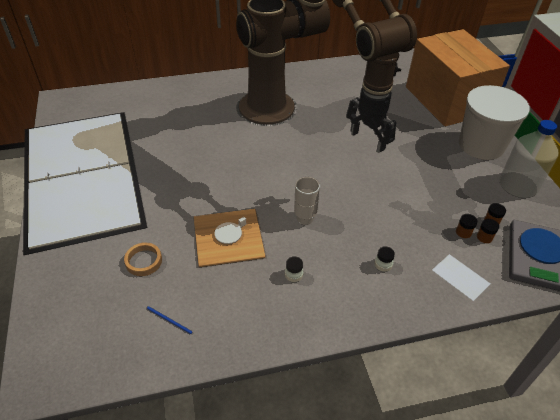

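The nested rim is at z 135 (136 expected), level, with its axis within about 1 mm of the lower tub's. The lid is flat on the board at (228,233), and the jars and tape roll look unmoved. Handing in.

```bash
python3 -c "
from rig import order
print(order.job_done())"
```

```text
the job is handed in; nothing more can be done
None
```

The job is handed in: the lid was tipped up on its far edge, then laid flat on the board, and the open tub is nested fully home; my last camera check agreed, but no verdict was returned.

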